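# Kit the damper parts

## Robot

A 6-joint arm with a two-finger parallel gripper is mounted at the origin on the work surface. World frame = base frame: x ahead of the robot, y to its left, z up, the work surface at z = 0. Lengths are in m, angles in rad, forces in N, time in s.
With the tool pointing down it reaches from about 0.3 to 0.775 m from the base axis. Payload 14.6 kg.
Tool frame: the origin (TCP) lies between the finger pads; the fingertips stand 8 mm ahead of it and the grasp point (between the pads) lies 11 mm behind it; z points along the fingers, y is the direction in which the jaws open and shut (so a half turn about z gives the same grasp; the last joint's range is limited). The gripper opens to 94 mm and grips with 3 to 60 N. Pads are 16 mm wide; open, the fingers measure 119 mm over their backs; the gripper's body (75 mm by 177 mm) begins 78 mm behind the grasp point.
Start: joints at [1.227, 0.3, 1.521, -0, 1.321, -0.067], TCP at [0.15, 0.529, 0.213] pointing down, gripper open.
Joint ranges: [-3.03, 3.03], [-0.79, 2.21], [0.23, 2.52], [-1.04, 4.18], [0, 3.07], [-2.55, 2.55]. Speed limits (rad/s): [2.22, 2.22, 2.57, 3.14, 3.14, 3.14].

## Interface

Orientations are given as a unit quaternion [x, y, z, w].
In Python, from cell import arm gives the robot as it stands. The module is installed in compiled form; this text tells all that it offers.
- The arm moves only by the tool servo_tool, never from a script. Its argument "deltas" is a list of rows, each a list of 5 numbers: the shift along the tool's x, y, z in cm, then the turn about the tool's z in rad, then the opening in per cent of the stroke, from 0 (shut) to 100 (fully open). A call has 1 to 20 rows; each row shifts and turns the commanded pose from where the row before left it, along the tool's axes as they then stand; what a row does not reach is not made up. A row lasts 1/10 s, in which the tool goes at most 50 mm and 8.59 degrees, less where a joint would pass 70% of its speed; a pose out of reach is approached as far as the arm can. A call with a gripper value outside its range is refused whole. The fingers move at their own pace and stop on an object; "squeeze" is the grip in N (left out, the last holds). Time passes only in rows, so rows that do not move let the fingers close. It gives the time, the measured TCP pose, the force and the opening at its end, in the units of the state.
- arm.state(): the state, without advancing time (a new reading comes with each control period).
- arm.capture(name): name is "scene" or "top" or "wrist"; returns (picture, depth): 384x512x3 uint8, blue, green, red; 384x512 float32, m along the optical axis (not along the pixel's ray), 0 where there is no reading.
- arm.camera_model(name): a dict with "fovy" (degrees; the focal length in pixels is half the picture's height over the tangent of half this angle, whatever the lens; pixels are square), "cx", "cy" (the principal point, pixels), "R" (3x3) and "t" (3): a world point X has camera coordinates R X + t. Camera axes: x right, y down, z forward; pixel columns grow to the right and rows downward; lengths in m; the calibration is good to about 2 mm. A picture is of the moment at which its call begins: read the wrist's pose just before it. camera_model takes no time and is no camera call; for the wrist camera it gives the pose at the moment of the call.
- arm.job_done(): hands the job in, once; it reports no verdict.
The state is a dict: "time_s": time; "joint_positions": joint angles; "dq": joint speeds; "joint_efforts": joint torques, N m; "ee_pos": TCP position; "ee_rot": TCP orientation; "contact_force": force on the tool from outside, world axes, zero at the start; "wrist_torque": the same for the moment, N m; "finger_gap": opening from 0.0 (shut) to 1.0 (fully open).
Only numpy, scipy, OpenCV 4.12 (cv2) and the standard library are available. Lean on these libraries where they do the work, as an engineer would, in place of code of your own. Each camera call takes 0.05 s, during which the arm holds its last target.

## Task

Make up the build kit for one shock absorber in the grey caddy: stand the good piston in the blue pocket, the good brass rod guide in the green pocket, the rubber bush in the yellow pocket and the steel fork in the white pocket, all upright and flat on the pocket floors. Set each part down gently, do not drop it in. Leave the two red-painted rejects standing where they are.

Things in the scene. Friction and masses are not known exactly. Their poses are not given: they have to be found in the camera images.
- piston: Good damper piston: bright aluminium cylinder, 40 mm diameter, 44 mm high, black band round its middle; bare metal top with a black centre hole and six small black ports. About 0.13 kg. It stands upright at the start on a plain grey square bench mat (310 mm, 3 mm thick) on the bench, with at least 30 mm free around it to the next object. Origin: centre of its underside, z up.
- rod_guide: Good rod guide: brass, a round flange 44 mm in diameter and 14 mm high with a round neck 30 mm in diameter above it, 46 mm high in all; bare brass on top round a black bore. Grip by the neck. About 0.18 kg. It stands upright at the start on a plain grey square bench mat (310 mm, 3 mm thick) on the bench, with at least 30 mm free around it to the next object. Origin: centre of its underside, z up.
- bush: Rubber bush: black cylinder 42 mm in diameter and 42 mm high, with a steel sleeve end 22 mm in diameter standing 4 mm proud in the middle of its top (46 mm in all). About 0.12 kg. It stands upright at the start on a plain grey square bench mat (310 mm, 3 mm thick) on the bench, with at least 30 mm free around it to the next object. Origin: centre of its underside, z up.
- fork: Steel fork: base block 44 mm (x) by 36 mm (y) by 14 mm high, with two upright cheeks above it, each 30 mm long (x) and 9 mm thick, outer faces 36 mm apart (along y), tops 47 mm above the underside. Grip across the cheeks' outer faces, along y. About 0.22 kg. It stands upright at the start on a plain grey square bench mat (310 mm, 3 mm thick) on the bench, with at least 30 mm free around it to the next object. Origin: centre of its underside, z up.
- reject_piston: Rejected piston, to be left alone: the same as the good piston (40 mm diameter, 44 mm high) but its whole top is painted red. It stands upright at the start on a plain grey square bench mat (310 mm, 3 mm thick) on the bench, with at least 30 mm free around it to the next object. Origin: centre of its underside, z up.
- reject_guide: Rejected rod guide, to be left alone: the same as the good rod guide (44 mm flange, 30 mm neck, 46 mm high) but the top of its neck and of its flange are painted red. It stands upright at the start on a plain grey square bench mat (310 mm, 3 mm thick) on the bench, with at least 30 mm free around it to the next object. Origin: centre of its underside, z up.
- pocket_blue: Fixed square pocket of blue plastic, one of four in a two-by-two block (90 mm between neighbouring centres, 16 mm gaps) in a flat grey caddy 194 mm square with a rim 16 mm above the bench. Inside 66 mm square, outside 74 mm, walls 4 mm. Origin: centre of its underside, 5 mm above the bench; inner floor 4 mm and rim 12 mm above the origin; x and y along its sides. Place for the piston.
- pocket_green: Fixed square pocket of green plastic, one of four in a two-by-two block (90 mm between neighbouring centres, 16 mm gaps) in a flat grey caddy 194 mm square with a rim 16 mm above the bench. Inside 66 mm square, outside 74 mm, walls 4 mm. Origin: centre of its underside, 5 mm above the bench; inner floor 4 mm and rim 12 mm above the origin; x and y along its sides. Place for the rod guide.
- pocket_yellow: Fixed square pocket of yellow plastic, one of four in a two-by-two block (90 mm between neighbouring centres, 16 mm gaps) in a flat grey caddy 194 mm square with a rim 16 mm above the bench. Inside 66 mm square, outside 74 mm, walls 4 mm. Origin: centre of its underside, 5 mm above the bench; inner floor 4 mm and rim 12 mm above the origin; x and y along its sides. Place for the bush.
- pocket_white: Fixed square pocket of white plastic, one of four in a two-by-two block (90 mm between neighbouring centres, 16 mm gaps) in a flat grey caddy 194 mm square with a rim 16 mm above the bench. Inside 66 mm square, outside 74 mm, walls 4 mm. Origin: centre of its underside, 5 mm above the bench; inner floor 4 mm and rim 12 mm above the origin; x and y along its sides. Place for the fork.
Not all that is in view belongs to the job. What is shaped like the piston but purple is not meant.

How it is judged:
By the outcome, as a careful person would: the job done as asked, in the order asked, and still so for the second after the job is handed in, with the robot touching nothing.
It also fails if it takes over 99 s, if anything falls off the work surface, if the arm or the gripper's body presses on something with over 40 N, if the wrist force passes 120 N, or if a joint passes its speed limit or range.

## Working session

There is one attempt and no reset: what is moved stays moved. The work goes in short steps, Python scripts to look and compute and a tool call to move; the robot and the scene stay as the last step left them, time stands still between calls to the robot, and variables do not carry over. Pictures are saved under pics/ and viewed, and the job is handed in when it is done.

Besides the shell and the picture viewer there is one more tool, called after "Emit:" in YAML: its name, and indented under it one key for each argument. servo_tool: Moves the arm, as the interface text tells. Its arguments: {"type":"object","properties":{"deltas":{"type":"array","items":{"type":"array","items":{"type":"number"}}},"squeeze":{"type":"number"}},"required":["deltas"]}

```bash
mkdir -p pics; python3 - <<'E'
from cell import arm
import cv2,pickle
s=arm.state();print({k:s[k] for k in('time_s','ee_pos','ee_rot','finger_gap','contact_force')})
for n in('top','scene'):
    p,d=arm.capture(n);cv2.imwrite(f'pics/{n}0.png',p);m=arm.camera_model(n)
    pickle.dump((p,d,m),open(f'{n}0.pkl','wb'));print(n,m)
E
```

```text
{'time_s': 0.0, 'ee_pos': array([0.15023146, 0.52882871, 0.21289774]), 'ee_rot': array([ 1.37961572e-01,  9.90437418e-01, -5.59568567e-04, -1.10902149e-04]), 'finger_gap': 1.0024633441326107, 'contact_force': array([ 0.38402971, -0.26372201, -0.43484252])}
top {'fovy': 51.46767012002227, 'cx': 258.5299716122631, 'cy': 192.0259028343533, 'R': array([[ 0.00691731, -0.99990117,  0.01223968],
       [-0.98912215, -0.00864023, -0.1468425 ],
       [ 0.14693374, -0.01109078, -0.98908416]]), 't': array([0.07577617, 0.56168736, 0.97174639])}
scene {'fovy': 55.749603193843875, 'cx': 251.99645480917815, 'cy': 189.932757715676, 'R': array([[-0.77013708,  0.6378555 ,  0.00540806],
       [ 0.51250241,  0.62379089, -0.59010694],
       [-0.37977646, -0.45169159, -0.80730697]]), 't': array([ 0.34218203, -0.29634636,  1.12566092])}
```

View pics/top0.png

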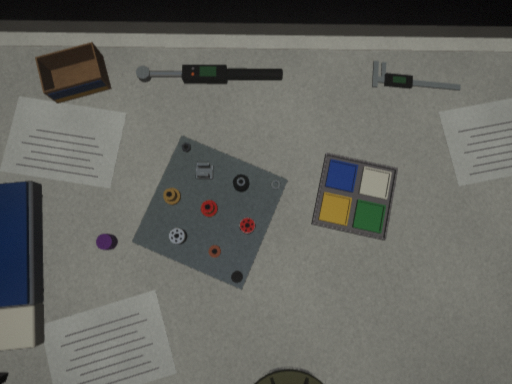

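View pics/scene0.png

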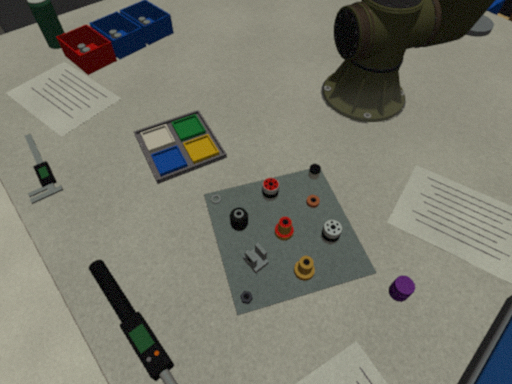

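```bash
cat > h.py <<'E'
import numpy as np,pickle,cv2
def load(n): return pickle.load(open(n+'.pkl','rb'))
def ray(m,u,v,z,shape=384):
    f=shape/2/np.tan(np.radians(m['fovy'])/2)
    R=np.array(m['R']);t=np.array(m['t'])
    c=-R.T@t; d=R.T@np.array([(u-m['cx'])/f,(v-m['cy'])/f,1])
    return c+d*(z-c[2])/d[2]
def proj(m,X):
    f=192/np.tan(np.radians(m['fovy'])/2); c=m['R']@np.asarray(X)+m['t']
    return m['cx']+f*c[0]/c[2], m['cy']+f*c[1]/c[2]
def dep(m,d,u,v):
    f=192/np.tan(np.radians(m['fovy'])/2); z=d[int(round(v)),int(round(u))]
    return m['R'].T@(np.array([(u-m['cx'])/f*z,(v-m['cy'])/f*z,z])-m['t'])
E
python3 - <<'E'
from h import *
p,d,m=load('top0')
a=p[130:295,130:290];cv2.imwrite('pics/c1.png',cv2.resize(np.clip(a*1.5,0,255).astype('uint8'),None,fx=3.6,fy=3.6,interpolation=2))
a=p[145:245,305:405];cv2.imwrite('pics/c2.png',cv2.resize(np.clip(a*1.5,0,255).astype('uint8'),None,fx=5,fy=5,interpolation=2))
E
```

```text
(no output)
```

View pics/c1.png

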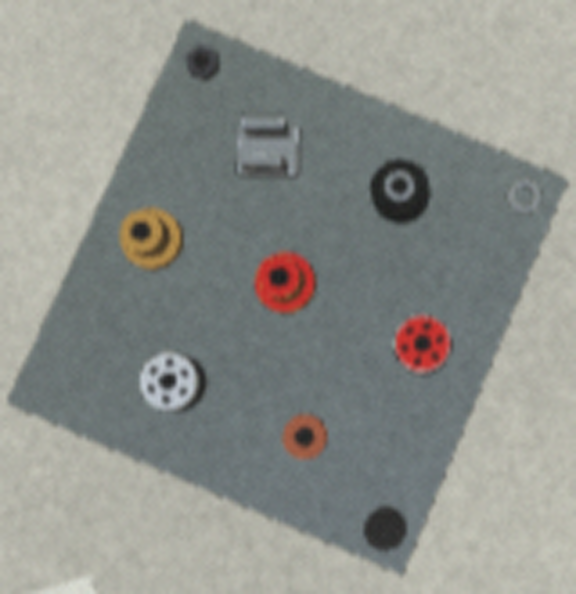

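View pics/c2.png

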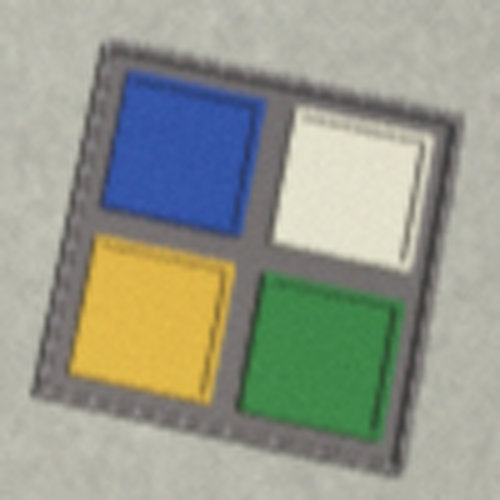

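```bash
python3 - <<'E'
from h import *
np.set_printoptions(precision=4,suppress=True)
p,d,m=load('top0')
c1=lambda x,y:(130+(x+.5)/3.6-.5,130+(y+.5)/3.6-.5)
c2=lambda x,y:(305+(x+.5)/5-.5,145+(y+.5)/5-.5)
for n,x,y,z in [('piston',169,381,.047),('guide top',141,232,.049),('guide flange',151,238,.017),('bush',400,185,.049),('rejg',278,277,.049),('rejp',422,343,.047),('ring',305,436,.003),('plug',385,527,.01)]:
    u,v=c1(x,y);print(n,np.round((u,v),1),ray(m,u,v,z),dep(m,d,u,v))
print('caddy')
for x,y in [(108,42),(462,118),(395,475),(35,395)]: print(ray(m,*c2(x,y),.016))
for n,x,y in [('blue',185,153),('white',353,188),('yellow',152,320),('green',322,357)]:
    u,v=c2(x,y);print(n,np.round((u,v)),ray(m,u,v,.012),dep(m,d,u,v))
# fork heights
for v in range(160,184): print(v,[int(round(1000*dep(m,d,u,v)[2])) for u in range(192,218)])
E
```

```text
piston [176.6 235.5] [0.4495 0.2828 0.047 ] [0.4494 0.2824 0.0492]
guide top [168.8 194.1] [0.5527 0.3057 0.049 ] [0.5526 0.3056 0.0497]
guide flange [171.6 195.8] [0.5529 0.3053 0.017 ] [0.5483 0.2982 0.0508]
bush [240.8 181. ] [0.5876 0.1255 0.049 ] [0.5879 0.1255 0.0475]
rejg [206.9 206.6] [0.5219 0.2094 0.049 ] [0.5217 0.2091 0.0512]
rejp [246.9 224.9] [0.4769 0.1088 0.047 ] [0.4771 0.1088 0.0444]
ring [214.4 250.8] [0.4126 0.1926 0.003 ] [0.4126 0.1916 0.0134]
plug [236.6 276. ] [0.3495 0.1341 0.01  ] [0.351  0.1331 0.0341]
caddy
[ 0.6709 -0.0987  0.016 ]
[ 0.6316 -0.2853  0.016 ]
[ 0.444  -0.2424  0.016 ]
[ 0.4836 -0.0576  0.016 ]
blue [342. 175.] [ 0.6122 -0.1391  0.012 ] [ 0.6129 -0.14    0.0082]
white [375. 182.] [ 0.5942 -0.2274  0.012 ] [ 0.5946 -0.2281  0.0098]
yellow [335. 209.] [ 0.5235 -0.1198  0.012 ] [ 0.5236 -0.1201  0.0103]
green [369. 216.] [ 0.5048 -0.208   0.012 ] [ 0.5051 -0.209   0.0086]
160 [4, 4, 5, 6, -1, 3, -1, 3, 4, 2, 6, 5, 4, 3, 5, 2, 2, 0, 3, 6, 5, 2, 5, 6, 7, 1]
161 [8, 2, 4, 1, 6, 6, 4, 3, 5, 0, 2, 6, 5, 5, 8, 6, 2, 0, 1, 4, 3, 6, 2, 2, 3, 3]
162 [4,
[... 1394 characters left out ...]
, 48, 47, 50, 49, 49, 49, 50, 51, 51, 49, 49, 29, 18, 16, 14, 3, 4, 6, 2, 6]
177 [4, 3, 6, 3, 15, 15, 33, 39, 35, 35, 37, 39, 40, 37, 36, 37, 39, 28, 17, 20, 17, 1, 3, 4, 3, 2]
178 [3, 5, 2, 3, 17, 19, 21, 24, 22, 22, 24, 24, 20, 23, 24, 24, 24, 21, 15, 18, 16, 1, 2, 5, 7, 3]
179 [1, 3, 5, 4, 6, 9, 7, 6, 7, 4, 12, 9, 10, 10, 10, 9, 8, 10, 7, 10, 13, 3, 4, 3, 2, 1]
180 [5, -1, 5, 5, 3, 4, 1, 3, 4, 0, 1, 2, 6, 2, 4, 4, 2, 0, 0, 3, 5, 5, 5, 4, 2, 1]
181 [2, 5, 3, 3, 2, 1, 3, 3, 3, 1, 2, 6, 7, 4, 1, 2, 1, 4, 3, 7, 2, 2, 1, 5, 5, 1]
182 [5, 7, 1, 3, 4, 5, 5, 6, 2, 5, 0, 1, 2, 3, 4, 6, 1, 4, 6, -1, 3, 3, 5, 4, 3, 2]
183 [3, 4, 7, 5, 4, 4, 0, 2, 6, 3, 3, 2, 4, 6, 6, 6, 4, 2, 7, 2, 2, 2, 1, 3, 1, 5]
```

Candidates (top view px): piston – bright (177,235) against red (247,225) and purple (106,242); guide – brass (169,194) against red (207,207), copper washer (214,251); bush (241,181) against black plug (237,276); fork (202,170). The crop confirms the choices: bare metal piston, bare brass guide, bush with a steel sleeve, and fork.

```bash
cat >> h.py <<'E'
def go(x,y,z,yaw=None):
    """print delta in tool axes (after turn) to reach target TCP; yaw=deg of tool y in world"""
    from cell import arm
    s=arm.state();q=s['ee_rot']
    from scipy.spatial.transform import Rotation as Ro
    M=Ro.from_quat(q).as_matrix();y0=np.degrees(np.arctan2(M[1,1],M[0,1]))
    yaw=y0 if yaw is None else yaw
    a=np.radians(yaw);Y=np.array([np.cos(a),np.sin(a),0]);X=np.array([-np.sin(a),np.cos(a),0])
    dd=np.array([x,y,z])-s['ee_pos']
    print('t',round(s['time_s'],2),'pos',np.round(s['ee_pos'],4),'yaw',round(y0,1),'gap',round(s['finger_gap'],3),'F',np.round(s['contact_force'],1))
    print('turn first (rad)',round(-np.radians(yaw-y0),3),'then cm xyz',np.round([100*dd@X,100*dd@Y,-100*dd[2]],2))
E
python3 -c "
from h import *
go(.4495,.2828,.13,78)
p,d,m=load('top0')
# fork cheeks tops: cluster of depth points
pts=np.array([dep(m,d,u,v) for v in range(160,184) for u in range(192,218)]);k=pts[(pts[:,2]>.043)&(pts[:,2]<.06)]
print(len(k),k.mean(0),cv2.minAreaRect((k[:,:2]*1000).astype('float32')))
k=pts[(pts[:,2]>.012)&(pts[:,2]<.06)];print(cv2.minAreaRect((k[:,:2]*1000).astype('float32')))
"
```

```text
t 0.1 pos [0.1502 0.5289 0.213 ] yaw 74.1 gap 0.998 F [-0.5 -0.1 -0.9]
turn first (rad) -0.067 then cm xyz [-34.39 -17.85   8.3 ]
95 [0.61626563 0.22295607 0.04964161] ((616.6588745117188, 222.80068969726562), (34.9642333984375, 28.408538818359375), 1.2080423831939697)
((616.9441528320312, 223.14285278320312), (43.50054168701172, 36.30632400512695), 89.92459106445312)
```

Emit:
servo_tool:
  deltas:
    - [0,0,0,-0.065,70]
    - [-2.4,-1.25,0,0,70]
    - [-2.4,-1.25,0,0,70]
    - [-2.4,-1.25,0,0,70]
    - [-2.4,-1.25,0,0,70]
    - [-2.4,-1.25,0,0,70]
    - [-2.4,-1.25,0,0,70]
    - [-2.4,-1.25,0,0,70]
    - [-2.4,-1.25,0,0,70]
    - [-2.4,-1.25,0.5,0,70]
    - [-2.4,-1.25,1,0,70]
    - [-2.4,-1.25,1.5,0,70]
    - [-2.4,-1.25,1.5,0,70]
    - [-2.4,-1.25,1.5,0,70]
    - [-2.4,-1.25,1,0,70]
    - [0,0,0,0,70]
    - [0,0,0,0,70]
    - [0,0,0,0,70]
  squeeze: 20

```text
time_s: 1.9
ee_pos: [0.4415, 0.2879, 0.1438]
ee_rot: [0.105, 0.994, 0.0, 0.0]
contact_force: [-0.4, 0.0, 1.4]
finger_gap: 0.7
```

```bash
python3 - <<'E'
from h import *
from cell import arm
go(.4495,.2828,.13,78)
m=arm.camera_model('wrist');p,d=arm.capture('wrist');pickle.dump((p,d,m),open('w1.pkl','wb'));cv2.imwrite('pics/w1.png',np.clip(p*1.4,0,255).astype('uint8'))
print(proj(m,[.4495,.2828,.047]))
E
```

```text
t 1.9 pos [0.4415 0.2879 0.1438] yaw 77.9 gap 0.7 F [-0.4  0.   1.4]
turn first (rad) -0.002 then cm xyz [-0.89 -0.34  1.38]
(np.float64(247.81745388154576), np.float64(203.43217018728785))
```

View pics/w1.png

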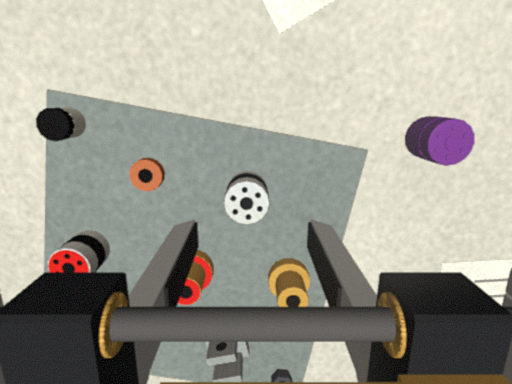

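The wrist view shows the piston's centre hole at (246,203); the top-view estimate projects to (248,203), so they agree to about 1 mm. Going down to TCP z 0.022.

Emit:
servo_tool:
  deltas:
    - [-0.45,-0.17,0.4,0,70]
    - [-0.45,-0.17,1,0,70]
    - [0,0,2,0,70]
    - [0,0,2,0,70]
    - [0,0,2,0,70]
    - [0,0,2,0,70]
    - [0,0,1.5,0,70]
    - [0,0,0.8,0,70]
    - [0,0,0.5,0,70]
    - [0,0,0,0,70]
    - [0,0,0,0,70]

```text
time_s: 3.05
ee_pos: [0.4504, 0.2823, 0.0219]
ee_rot: [0.106, 0.994, 0.0, 0.0]
contact_force: [-0.3, -0.7, 0.3]
finger_gap: 0.699
```

```bash
python3 -c "
from h import *
go(.4495,.2828,.022,78)"
```

```text
t 3.05 pos [0.4504 0.2823 0.0219] yaw 77.9 gap 0.699 F [-0.3 -0.7  0.3]
turn first (rad) -0.002 then cm xyz [ 0.1   0.04 -0.01]
```

Emit:
servo_tool:
  deltas:
    - [0,0,0,0,30]
    - [0,0,0,0,30]
    - [0,0,0,0,30]
    - [0,0,0,0,30]
    - [0,0,0,0,30]
    - [0,0,0,0,30]
    - [0,0,-0.5,0,30]
    - [0,0,-1,0,30]
    - [0,0,-1.5,0,30]
    - [0,0,-2,0,30]
    - [0,0,-2,0,30]
    - [0,0,-1.5,0,30]
    - [0,0,-0.5,0,30]
    - [0,0,0,0,30]
  squeeze: 20

```text
time_s: 4.45
ee_pos: [0.4503, 0.2823, 0.1121]
ee_rot: [0.106, 0.994, 0.0, 0.001]
contact_force: [0.1, -0.4, -0.7]
finger_gap: 0.422
```

```bash
python3 -c "
from h import *
go(.6116,-.1375,.112,78)"
```

```text
t 4.45 pos [0.4503 0.2823 0.1121] yaw 77.9 gap 0.422 F [ 0.1 -0.4 -0.7]
turn first (rad) -0.002 then cm xyz [-2.451e+01 -3.770e+01  1.000e-02]
```

Emit:
servo_tool:
  deltas:
    - [-0.7,-1.05,0,0,30]
    - [-1.36,-2.1,0,0,30]
    - [-1.36,-2.1,0,0,30]
    - [-1.36,-2.1,0,0,30]
    - [-1.36,-2.1,0,0,30]
    - [-1.36,-2.1,0,0,30]
    - [-1.36,-2.1,0,0,30]
    - [-1.36,-2.1,0,0,30]
    - [-1.36,-2.1,0,0,30]
    - [-1.36,-2.1,0,0,30]
    - [-1.36,-2.1,0,0,30]
    - [-1.36,-2.1,0,0,30]
    - [-1.36,-2.1,0,0,30]
    - [-1.36,-2.1,0,0,30]
    - [-1.36,-2.1,0,0,30]
    - [-1.36,-2.1,0,0,30]
    - [-1.36,-2.1,0,0,30]
    - [-1.36,-2.1,0,0,30]
    - [-0.7,-1.05,0,0,30]
    - [0,0,0,0,30]

```text
time_s: 6.45
ee_pos: [0.61, -0.1404, 0.1104]
ee_rot: [0.107, 0.994, 0.0, -0.001]
contact_force: [-0.3, -0.2, -2.0]
finger_gap: 0.422
```

Emit:
servo_tool:
  deltas:
    - [0,0,0,0,30]
    - [0,0,0,0,30]

```text
time_s: 6.65
ee_pos: [0.61, -0.138, 0.1113]
ee_rot: [0.105, 0.994, 0.0, -0.0]
contact_force: [-0.1, 0.9, -2.0]
finger_gap: 0.422
```

```bash
python3 - <<'E'
from h import *
from cell import arm
go(.6116,-.1375,.028,78)
m=arm.camera_model('wrist');p,d=arm.capture('wrist');pickle.dump((p,d,m),open('w2.pkl','wb'));cv2.imwrite('pics/w2.png',np.clip(p*1.3,0,255).astype('uint8'))
for X in [(.6116,-.1375),(.593,-.2255),(.5236,-.119),(.505,-.207)]:print(np.round(proj(m,[*X,.009])))
E
```

```text
t 6.65 pos [ 0.61   -0.138   0.1113] yaw 77.9 gap 0.422 F [-0.1  0.9 -2. ]
turn first (rad) -0.001 then cm xyz [-0.14  0.08  8.33]
[253. 194.]
[151. 194.]
[252.  87.]
[142.  88.]
```

View pics/w2.png

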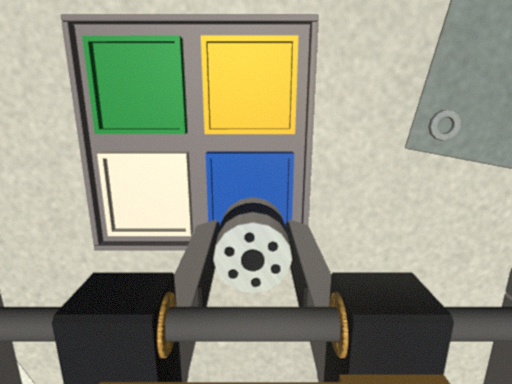

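Emit:
servo_tool:
  deltas:
    - [-0.1,-0.1,1,0,30]
    - [0,0,2,0,30]
    - [0,0,2,0,30]
    - [0,0,1.5,0,30]
    - [0,0,0.8,0,30]
    - [0,0,0.4,0,30]
    - [0,0,0.2,0,30]
    - [0,0,0,0,30]
    - [0,0,0,0,30]

```text
time_s: 7.6
ee_pos: [0.6115, -0.1403, 0.0331]
ee_rot: [0.106, 0.994, -0.0, 0.001]
contact_force: [0.2, -0.3, -1.3]
finger_gap: 0.419
```

Emit:
servo_tool:
  deltas:
    - [0,0,0.1,0,30]
    - [0,0,0.1,0,30]
    - [0,0,0,0,30]
    - [0,0,0,0,30]

```text
time_s: 8.0
ee_pos: [0.6111, -0.1402, 0.0305]
ee_rot: [0.106, 0.994, -0.0, -0.0]
contact_force: [-0.3, 0.8, -1.2]
finger_gap: 0.421
```

Emit:
servo_tool:
  deltas:
    - [0,0,0.1,0,30]
    - [0,0,0.05,0,30]
    - [0,0,0,0,30]
    - [0,0,0,0,30]

```text
time_s: 8.4
ee_pos: [0.6111, -0.1402, 0.0289]
ee_rot: [0.106, 0.994, 0.0, -0.0]
contact_force: [0.4, -0.1, -1.5]
finger_gap: 0.422
```

Emit:
servo_tool:
  deltas:
    - [0,0,0.05,0,30]
    - [0,0,0.05,0,30]
    - [0,0,0,0,30]
    - [0,0,0,0,30]

```text
time_s: 8.8
ee_pos: [0.6111, -0.1402, 0.0279]
ee_rot: [0.106, 0.994, -0.0, -0.0]
contact_force: [1.0, 0.3, -2.5]
finger_gap: 0.422
```

Emit:
servo_tool:
  deltas:
    - [0,0,0.05,0,30]
    - [0,0,0,0,30]
    - [0,0,0,0,30]

```text
time_s: 9.1
ee_pos: [0.6112, -0.1402, 0.0277]
ee_rot: [0.106, 0.994, -0.0, 0.0]
contact_force: [-0.8, 0.1, 3.9]
finger_gap: 0.423
```

Emit:
servo_tool:
  deltas:
    - [0,0,0,0,50]
    - [0,0,0,0,60]
    - [0,0,0,0,65]
    - [0,0,0,0,65]
    - [0,0,-0.5,0,65]
    - [0,0,-1.5,0,65]
    - [0,0,-2,0,65]
    - [0,0,-2,0,65]
    - [0,0,-2,0,65]
    - [0,0,0,0,65]
    - [0,0,0,0,65]

```text
time_s: 10.2
ee_pos: [0.6112, -0.1402, 0.1079]
ee_rot: [0.106, 0.994, -0.0, 0.0]
contact_force: [1.1, -0.3, -0.9]
finger_gap: 0.647
```

```bash
python3 - <<'E'
from h import *
from cell import arm
go(.5527,.3055,.107,78)
m=arm.camera_model('wrist');p,d=arm.capture('wrist');cv2.imwrite('pics/w3.png',np.clip(p*1.3,0,255).astype('uint8'))
E
```

```text
t 10.2 pos [ 0.6112 -0.1402  0.1079] yaw 77.9 gap 0.647 F [ 1.1 -0.3 -0.9]
turn first (rad) -0.002 then cm xyz [14.99 42.38  0.09]
```

View pics/w3.png

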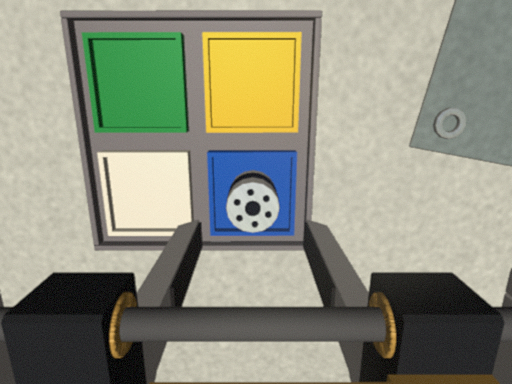

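The wrist view shows the piston standing upright inside the blue pocket, with its top at (252,208). Next the rod guide.

Emit:
servo_tool:
  deltas:
    - [0.41,1.17,0,0,65]
    - [0.83,2.35,0,0,65]
    - [0.83,2.35,0,0,65]
    - [0.83,2.35,0,0,65]
    - [0.83,2.35,0,0,65]
    - [0.83,2.35,0,0,65]
    - [0.83,2.35,0,0,65]
    - [0.83,2.35,0,0,65]
    - [0.83,2.35,0,0,65]
    - [0.83,2.35,0,0,65]
    - [0.83,2.35,0,0,65]
    - [0.83,2.35,0,0,65]
    - [0.83,2.35,0,0,65]
    - [0.83,2.35,0,0,65]
    - [0.83,2.35,0,0,65]
    - [0.83,2.35,0,0,65]
    - [0.83,2.35,0,0,65]
    - [0.83,2.35,0,0,65]
    - [0.41,1.17,0,0,65]
    - [0,0,0,0,65]

```text
time_s: 12.25
ee_pos: [0.5531, 0.306, 0.1067]
ee_rot: [0.105, 0.995, -0.0, -0.0]
contact_force: [-0.3, -0.6, -0.8]
finger_gap: 0.647
```

Emit:
servo_tool:
  deltas:
    - [0,0,0,0,65]
    - [0,0,0,0,65]

```text
time_s: 12.45
ee_pos: [0.5542, 0.3037, 0.1073]
ee_rot: [0.106, 0.994, -0.0, -0.0]
contact_force: [0.9, -0.3, 0.0]
finger_gap: 0.653
```

```bash
python3 - <<'E'
from h import *
from cell import arm
go(.5527,.3055,.027,78)
m=arm.camera_model('wrist');p,d=arm.capture('wrist');cv2.imwrite('pics/w4.png',np.clip(p*1.3,0,255).astype('uint8'))
print(proj(m,(.5527,.3055,.049)))
E
```

```text
t 12.45 pos [0.5542 0.3037 0.1073] yaw 77.8 gap 0.653 F [ 0.9 -0.3  0. ]
turn first (rad) -0.003 then cm xyz [0.19 0.15 8.03]
(np.float64(253.4781607111807), np.float64(205.75296612209752))
```

View pics/w4.png

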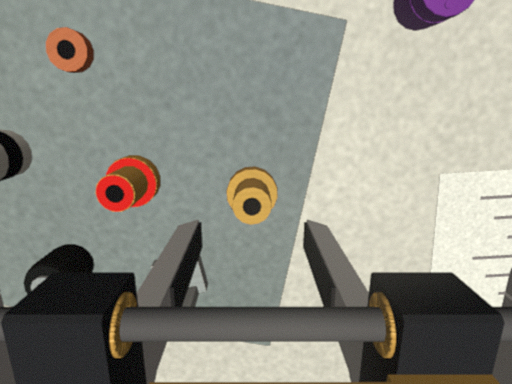

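The brass-topped guide's bore is at (252,207); predicted (253,206).

Emit:
servo_tool:
  deltas:
    - [0.2,0.1,0.5,0,65]
    - [0,0,1.5,0,65]
    - [0,0,2,0,65]
    - [0,0,2,0,65]
    - [0,0,1.2,0,65]
    - [0,0,0.5,0,65]
    - [0,0,0.3,0,65]
    - [0,0,0,0,65]
    - [0,0,0,0,65]
    - [0,0,0,0,20]
    - [0,0,0,0,20]
    - [0,0,0,0,20]
    - [0,0,0,0,20]
    - [0,0,0,0,20]
    - [0,0,0,0,20]
  squeeze: 25

```text
time_s: 14.0
ee_pos: [0.5523, 0.3059, 0.0276]
ee_rot: [0.106, 0.994, -0.0, 0.0]
contact_force: [-1.0, -2.5, 1.5]
finger_gap: 0.312
```

Emit:
servo_tool:
  deltas:
    - [0,0,-0.5,0,20]
    - [0,0,-1,0,20]
    - [0,0,-1.5,0,20]
    - [0,0,-2,0,20]
    - [0,0,-2,0,20]
    - [0,0,-1.5,0,20]
    - [0,0,-0.5,0,20]
    - [0,0,0,0,20]

```text
time_s: 14.8
ee_pos: [0.5525, 0.3062, 0.1182]
ee_rot: [0.106, 0.994, 0.0, 0.001]
contact_force: [-0.7, 0.2, -1.5]
finger_gap: 0.313
```

```bash
python3 -c "
from h import *
go(.5045,-.2088,.117,78)"
```

```text
t 14.8 pos [0.5525 0.3062 0.1182] yaw 77.9 gap 0.313 F [-0.7  0.2 -1.5]
turn first (rad) -0.002 then cm xyz [ -6.01 -51.37   0.12]
```

Emit:
servo_tool:
  deltas:
    - [-0.17,-1.42,0,0,20]
    - [-0.33,-2.85,0,0,20]
    - [-0.33,-2.85,0,0,20]
    - [-0.33,-2.85,0,0,20]
    - [-0.33,-2.85,0,0,20]
    - [-0.33,-2.85,0,0,20]
    - [-0.33,-2.85,0,0,20]
    - [-0.33,-2.85,0,0,20]
    - [-0.33,-2.85,0,0,20]
    - [-0.33,-2.85,0,0,20]
    - [-0.33,-2.85,0,0,20]
    - [-0.33,-2.85,0,0,20]
    - [-0.33,-2.85,0,0,20]
    - [-0.33,-2.85,0,0,20]
    - [-0.33,-2.85,0,0,20]
    - [-0.33,-2.85,0,0,20]
    - [-0.33,-2.85,0,0,20]
    - [-0.33,-2.85,0,0,20]
    - [-0.17,-1.42,0,0,20]
    - [0,0,0,0,20]

```text
time_s: 16.8
ee_pos: [0.5017, -0.2092, 0.1168]
ee_rot: [0.107, 0.994, 0.0, -0.001]
contact_force: [-0.0, -0.0, -1.6]
finger_gap: 0.315
```

Emit:
servo_tool:
  deltas:
    - [0,0,0,0,20]
    - [0,0,0,0,20]
    - [0,0,0,0,20]

```text
time_s: 17.1
ee_pos: [0.5028, -0.207, 0.1174]
ee_rot: [0.105, 0.994, 0.0, -0.0]
contact_force: [-0.7, 0.9, -1.6]
finger_gap: 0.313
```

```bash
python3 - <<'E'
from h import *
from cell import arm
go(.5045,-.2088,.033,78)
m=arm.camera_model('wrist');p,d=arm.capture('wrist');cv2.imwrite('pics/w5.png',np.clip(p*1.3,0,255).astype('uint8'))
E
```

```text
t 17.1 pos [ 0.5028 -0.207   0.1174] yaw 77.9 gap 0.313 F [-0.7  0.9 -1.6]
turn first (rad) -0.001 then cm xyz [-0.2  -0.14  8.44]
```

View pics/w5.png

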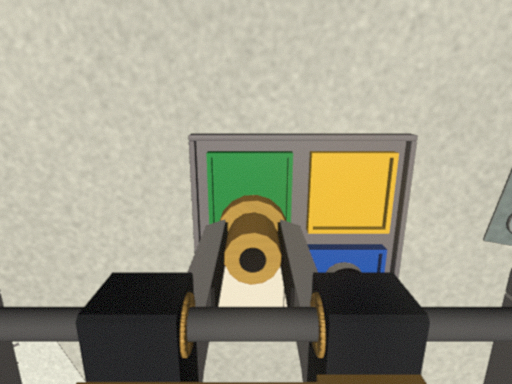

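The guide is held upright over green (bore at 252,260). Lowering it.

Emit:
servo_tool:
  deltas:
    - [-0.2,-0.15,1,0,20]
    - [0,0,2,0,20]
    - [0,0,2,0,20]
    - [0,0,1.5,0,20]
    - [0,0,0.8,0,20]
    - [0,0,0.4,0,20]
    - [0,0,0.2,0,20]
    - [0,0,0.1,0,20]
    - [0,0,0.1,0,20]
    - [0,0,0,0,20]
    - [0,0,0,0,20]

```text
time_s: 18.25
ee_pos: [0.5044, -0.2098, 0.0367]
ee_rot: [0.106, 0.994, -0.0, 0.0]
contact_force: [-1.0, 0.2, -1.3]
finger_gap: 0.316
```

Emit:
servo_tool:
  deltas:
    - [0,0,0.1,0,20]
    - [0,0,0.05,0,20]
    - [0,0,0,0,20]
    - [0,0,0,0,20]

```text
time_s: 18.65
ee_pos: [0.5043, -0.2098, 0.035]
ee_rot: [0.106, 0.994, -0.0, -0.0]
contact_force: [-0.6, 0.5, -1.1]
finger_gap: 0.31
```

Emit:
servo_tool:
  deltas:
    - [0,0,0.05,0,20]
    - [0,0,0.05,0,20]
    - [0,0,0.03,0,20]
    - [0,0,0,0,20]
    - [0,0,0,0,20]

```text
time_s: 19.15
ee_pos: [0.5043, -0.2098, 0.0336]
ee_rot: [0.106, 0.994, 0.0, -0.0]
contact_force: [-0.2, -0.4, -1.4]
finger_gap: 0.314
```

Emit:
servo_tool:
  deltas:
    - [0,0,0.05,0,20]
    - [0,0,0,0,20]
    - [0,0,0,0,20]

```text
time_s: 19.45
ee_pos: [0.5044, -0.2098, 0.0336]
ee_rot: [0.106, 0.994, -0.0, 0.0]
contact_force: [-3.6, 0.4, 6.6]
finger_gap: 0.316
```

Emit:
servo_tool:
  deltas:
    - [0,0,0,0,45]
    - [0,0,0,0,60]
    - [0,0,0,0,70]
    - [0,0,0,0,70]
    - [0,0,-0.5,0,70]
    - [0,0,-1.5,0,70]
    - [0,0,-2,0,70]
    - [0,0,-2,0,70]
    - [0,0,-1.5,0,70]
    - [0,0,0,0,70]
    - [0,0,0,0,70]

```text
time_s: 20.55
ee_pos: [0.5042, -0.2097, 0.1079]
ee_rot: [0.106, 0.994, -0.0, 0.0]
contact_force: [0.9, -0.4, 0.1]
finger_gap: 0.698
```

```bash
python3 - <<'E'
from h import *
from cell import arm
go(.5876,.1255,.107,78)
m=arm.camera_model('wrist');p,d=arm.capture('wrist');cv2.imwrite('pics/w6.png',np.clip(p*1.3,0,255).astype('uint8'))
E
```

```text
t 20.55 pos [ 0.5042 -0.2097  0.1079] yaw 77.9 gap 0.698 F [ 0.9 -0.4  0.1]
turn first (rad) -0.002 then cm xyz [-1.19 34.53  0.09]
```

View pics/w6.png

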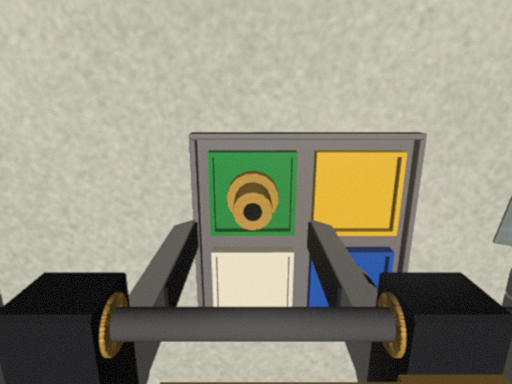

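The guide stands upright in green (252,205). Next the bush.

Emit:
servo_tool:
  deltas:
    - [-0.04,1.24,0,0,70]
    - [-0.08,2.47,0,0,70]
    - [-0.08,2.47,0,0,70]
    - [-0.08,2.47,0,0,70]
    - [-0.08,2.47,0,0,70]
    - [-0.08,2.47,0,0,70]
    - [-0.08,2.47,0,0,70]
    - [-0.08,2.47,0,0,70]
    - [-0.08,2.47,0,0,70]
    - [-0.08,2.47,0,0,70]
    - [-0.08,2.47,0,0,70]
    - [-0.08,2.47,0,0,70]
    - [-0.08,2.47,0,0,70]
    - [-0.08,2.47,0,0,70]
    - [-0.04,1.24,0,0,70]
    - [0,0,0,0,70]
    - [0,0,0,0,70]
    - [0,0,0,0,70]

```text
time_s: 22.4
ee_pos: [0.5878, 0.1252, 0.108]
ee_rot: [0.106, 0.994, -0.0, -0.0]
contact_force: [0.1, -1.1, 0.0]
finger_gap: 0.701
```

```bash
python3 - <<'E'
from h import *
from cell import arm
go(.5876,.1255,.022,78)
m=arm.camera_model('wrist');p,d=arm.capture('wrist');cv2.imwrite('pics/w7.png',np.clip(p*1.3,0,255).astype('uint8'))
print(proj(m,(.5876,.1255,.049)))
E
```

```text
t 22.4 pos [0.5878 0.1252 0.108 ] yaw 77.8 gap 0.701 F [ 0.1 -1.1  0. ]
turn first (rad) -0.003 then cm xyz [0.02 0.03 8.6 ]
(np.float64(251.9394443957464), np.float64(207.4970275437018))
```

View pics/w7.png

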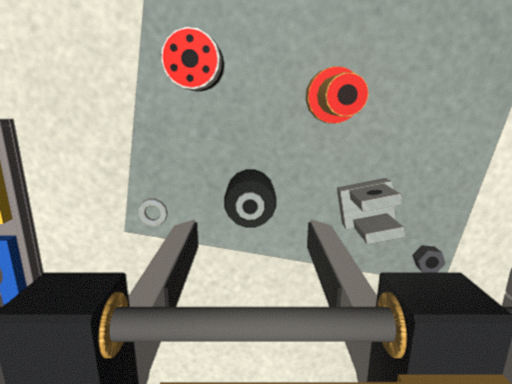

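The bush sleeve is at (250,206), predicted (252,207). The loose ring and the fork are well clear of the fingers.

Emit:
servo_tool:
  deltas:
    - [0,-0.1,0.6,0,70]
    - [0,0,2,0,70]
    - [0,0,2,0,70]
    - [0,0,2,0,70]
    - [0,0,1.2,0,70]
    - [0,0,0.5,0,70]
    - [0,0,0.3,0,70]
    - [0,0,0,0,70]
    - [0,0,0,0,70]
    - [0,0,0,0,30]
    - [0,0,0,0,30]
    - [0,0,0,0,30]
    - [0,0,0,0,30]
    - [0,0,0,0,30]
    - [0,0,0,0,30]
  squeeze: 20

```text
time_s: 23.95
ee_pos: [0.5878, 0.1251, 0.0224]
ee_rot: [0.106, 0.994, -0.0, 0.0]
contact_force: [-1.3, -1.0, 3.4]
finger_gap: 0.441
```

Emit:
servo_tool:
  deltas:
    - [0,0,-0.5,0,30]
    - [0,0,-1,0,30]
    - [0,0,-1.5,0,30]
    - [0,0,-2,0,30]
    - [0,0,-2,0,30]
    - [0,0,-1.5,0,30]
    - [0,0,-0.5,0,30]
    - [0,0,0,0,30]

```text
time_s: 24.75
ee_pos: [0.588, 0.1251, 0.1129]
ee_rot: [0.106, 0.994, 0.0, 0.001]
contact_force: [-1.1, -0.7, -1.4]
finger_gap: 0.439
```

```bash
python3 -c "
from h import *
go(.523,-.1205,.112,78)"
```

```text
t 24.75 pos [0.588  0.1251 0.1129] yaw 77.9 gap 0.439 F [-1.1 -0.7 -1.4]
turn first (rad) -0.002 then cm xyz [  1.25 -25.37   0.09]
```

Emit:
servo_tool:
  deltas:
    - [0.05,-1.05,0,0,30]
    - [0.1,-2.12,0,0,30]
    - [0.1,-2.12,0,0,30]
    - [0.1,-2.12,0,0,30]
    - [0.1,-2.12,0,0,30]
    - [0.1,-2.12,0,0,30]
    - [0.1,-2.12,0,0,30]
    - [0.1,-2.12,0,0,30]
    - [0.1,-2.12,0,0,30]
    - [0.1,-2.12,0,0,30]
    - [0.1,-2.12,0,0,30]
    - [0.1,-2.12,0,0,30]
    - [0.05,-1.05,0,0,30]
    - [0,0,0,0,30]
    - [0,0,0,0,30]
    - [0,0,0,0,30]

```text
time_s: 26.35
ee_pos: [0.5227, -0.1202, 0.112]
ee_rot: [0.105, 0.994, 0.0, -0.0]
contact_force: [0.2, -0.5, -1.3]
finger_gap: 0.438
```

```bash
python3 - <<'E'
from h import *
from cell import arm
go(.523,-.1205,.0284,78)
m=arm.camera_model('wrist');p,d=arm.capture('wrist');cv2.imwrite('pics/w8.png',np.clip(p*1.3,0,255).astype('uint8'))
E
```

```text
t 26.35 pos [ 0.5227 -0.1202  0.112 ] yaw 77.9 gap 0.438 F [ 0.2 -0.5 -1.3]
turn first (rad) -0.002 then cm xyz [-0.04 -0.02  8.36]
```

View pics/w8.png

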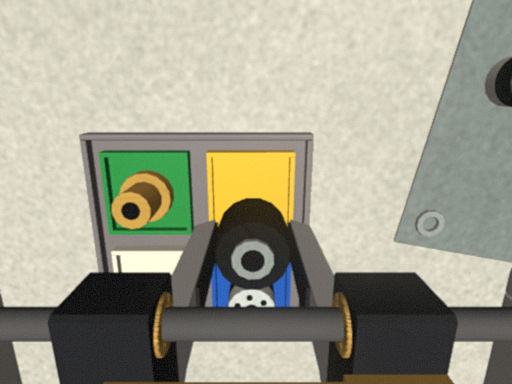

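The bush is held upright over yellow (252,260), with clearance to the guide. Lowering it.

Emit:
servo_tool:
  deltas:
    - [0,0,1,0,30]
    - [0,0,2,0,30]
    - [0,0,2,0,30]
    - [0,0,1.5,0,30]
    - [0,0,0.8,0,30]
    - [0,0,0.4,0,30]
    - [0,0,0.2,0,30]
    - [0,0,0.1,0,30]
    - [0,0,0.1,0,30]
    - [0,0,0,0,30]
    - [0,0,0,0,30]

```text
time_s: 27.5
ee_pos: [0.5227, -0.121, 0.0314]
ee_rot: [0.106, 0.994, -0.0, 0.0]
contact_force: [-0.9, -0.1, -1.8]
finger_gap: 0.439
```

Emit:
servo_tool:
  deltas:
    - [0,0,0.1,0,30]
    - [0,0,0.05,0,30]
    - [0,0,0.05,0,30]
    - [0,0,0,0,30]
    - [0,0,0,0,30]

```text
time_s: 28.0
ee_pos: [0.5226, -0.1209, 0.0291]
ee_rot: [0.106, 0.994, -0.0, -0.0]
contact_force: [-1.3, -0.7, -1.0]
finger_gap: 0.441
```

Emit:
servo_tool:
  deltas:
    - [0,0,0.05,0,30]
    - [0,0,0.05,0,30]
    - [0,0,0,0,30]
    - [0,0,0,0,30]

```text
time_s: 28.4
ee_pos: [0.5226, -0.1209, 0.0283]
ee_rot: [0.106, 0.994, -0.0, 0.0]
contact_force: [-2.4, 0.5, 3.9]
finger_gap: 0.439
```

Emit:
servo_tool:
  deltas:
    - [0,0,0,0,50]
    - [0,0,0,0,60]
    - [0,0,0,0,65]
    - [0,0,0,0,65]
    - [0,0,-0.5,0,65]
    - [0,0,-1.5,0,65]
    - [0,0,-2,0,65]
    - [0,0,-2,0,65]
    - [0,0,-2,0,65]
    - [0,0,0,0,65]
    - [0,0,0,0,65]

```text
time_s: 29.5
ee_pos: [0.5225, -0.1209, 0.108]
ee_rot: [0.106, 0.994, -0.0, 0.0]
contact_force: [-0.4, 0.1, 0.4]
finger_gap: 0.651
```

```bash
python3 - <<'E'
from h import *
from cell import arm
go(.6165,.2230,.107,0)
m=arm.camera_model('wrist');p,d=arm.capture('wrist');cv2.imwrite('pics/w9.png',np.clip(p*1.3,0,255).astype('uint8'))
E
```

```text
t 29.5 pos [ 0.5225 -0.1209  0.108 ] yaw 77.9 gap 0.651 F [-0.4  0.1  0.4]
turn first (rad) 1.359 then cm xyz [34.39  9.4   0.1 ]
```

View pics/w9.png

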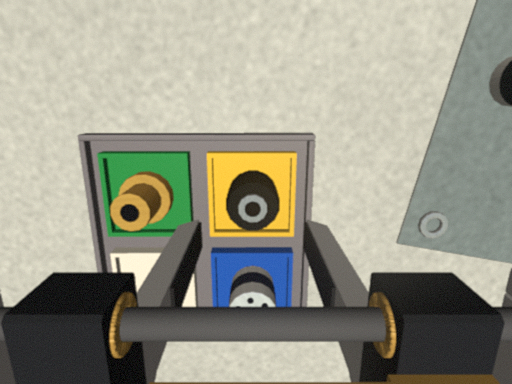

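Emit:
servo_tool:
  deltas:
    - [0,0,0,0.08,65]
    - [0,0,0,0.14,65]
    - [0,0,0,0.14,65]
    - [0,0,0,0.14,65]
    - [0,0,0,0.14,65]
    - [0,0,0,0.14,65]
    - [0,0,0,0.14,65]
    - [0,0,0,0.14,65]
    - [0,0,0,0.14,65]
    - [0,0,0,0.1,65]
    - [0,0,0,0.06,65]
    - [0,0,0,0,65]
    - [0,0,0,0,65]

```text
time_s: 30.85
ee_pos: [0.5223, -0.1208, 0.1074]
ee_rot: [0.707, 0.707, -0.0, -0.001]
contact_force: [0.4, -0.1, -0.0]
finger_gap: 0.653
```

```bash
python3 -c "
from h import *
go(.6165,.2230,.107,0)"
```

```text
t 30.85 pos [ 0.5223 -0.1208  0.1074] yaw 0.1 gap 0.653 F [ 0.4 -0.1 -0. ]
turn first (rad) 0.001 then cm xyz [34.38  9.42  0.04]
```

The bush stands in yellow (252,205). Moving to the fork.

Emit:
servo_tool:
  deltas:
    - [1.23,0.34,0,0,65]
    - [2.45,0.67,0,0,65]
    - [2.45,0.67,0,0,65]
    - [2.45,0.67,0,0,65]
    - [2.45,0.67,0,0,65]
    - [2.45,0.67,0,0,65]
    - [2.45,0.67,0,0,65]
    - [2.45,0.67,0,0,65]
    - [2.45,0.67,0,0,65]
    - [2.45,0.67,0,0,65]
    - [2.45,0.67,0,0,65]
    - [2.45,0.67,0,0,65]
    - [2.45,0.67,0,0,65]
    - [2.45,0.67,0,0,65]
    - [1.23,0.34,0,0,65]
    - [0,0,0,0,65]
    - [0,0,0,0,65]
    - [0,0,0,0,65]

```text
time_s: 32.65
ee_pos: [0.6167, 0.2211, 0.1082]
ee_rot: [0.708, 0.707, -0.0, -0.0]
contact_force: [0.4, -0.7, -0.5]
finger_gap: 0.652
```

```bash
python3 - <<'E'
from h import *
from cell import arm
go(.6165,.2230,.027,0)
m=arm.camera_model('wrist');p,d=arm.capture('wrist');cv2.imwrite('pics/w10.png',np.clip(p*1.3,0,255).astype('uint8'))
print(proj(m,(.6165,.2230,.05)))
for a in(-1,1):
  for b in(-1,1):print(np.round(proj(m,(.6165+a*.018,.223+b*.015,.05))))
E
```

```text
t 32.65 pos [0.6167 0.2211 0.1082] yaw -0.1 gap 0.652 F [ 0.4 -0.7 -0.5]
turn first (rad) -0.002 then cm xyz [ 0.19 -0.02  8.12]
(np.float64(252.57873225836852), np.float64(205.90883441700947))
[229. 225.]
[228. 187.]
[276. 224.]
[277. 187.]
```

View pics/w10.png

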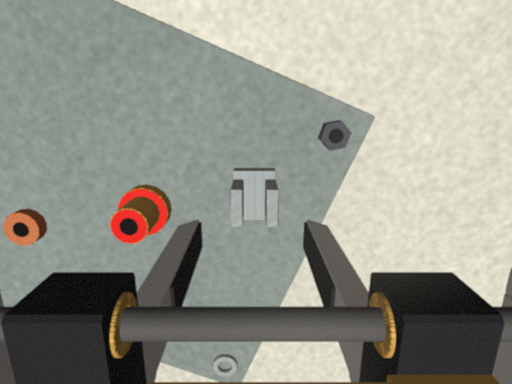

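The fork's cheek tops span (231–278, 187–226), predicted (228–277, 187–225). The cheeks are square to the jaws.

Emit:
servo_tool:
  deltas:
    - [0.15,0.08,0.5,0,65]
    - [0,0,1.5,0,65]
    - [0,0,2,0,65]
    - [0,0,2,0,65]
    - [0,0,1.3,0,65]
    - [0,0,0.5,0,65]
    - [0,0,0.3,0,65]
    - [0,0,0,0,65]
    - [0,0,0,0,65]
    - [0,0,0,0,25]
    - [0,0,0,0,25]
    - [0,0,0,0,25]
    - [0,0,0,0,25]
    - [0,0,0,0,25]
    - [0,0,0,0,25]
  squeeze: 25

```text
time_s: 34.2
ee_pos: [0.6177, 0.2236, 0.0273]
ee_rot: [0.707, 0.707, 0.0, 0.0]
contact_force: [0.5, 0.2, 2.8]
finger_gap: 0.386
```

Emit:
servo_tool:
  deltas:
    - [0,0,-0.5,0,25]
    - [0,0,-1,0,25]
    - [0,0,-1.5,0,25]
    - [0,0,-2,0,25]
    - [0,0,-2,0,25]
    - [0,0,-1.5,0,25]
    - [0,0,-0.5,0,25]
    - [0,0,0,0,25]

```text
time_s: 35.0
ee_pos: [0.6178, 0.2236, 0.1179]
ee_rot: [0.707, 0.707, 0.001, 0.0]
contact_force: [0.9, -1.1, -3.0]
finger_gap: 0.381
```

```bash
python3 -c "
from h import *
go(.593,-.2275,.117,-12)"
```

```text
t 35.0 pos [0.6178 0.2236 0.1179] yaw -0.1 gap 0.381 F [ 0.9 -1.1 -3. ]
turn first (rad) 0.208 then cm xyz [-44.64   6.95   0.09]
```

Emit:
servo_tool:
  deltas:
    - [0,0,0,0.1,25]
    - [0,0,0,0.108,25]
    - [-1.3,0.2,0,0,25]
    - [-2.62,0.41,0,0,25]
    - [-2.62,0.41,0,0,25]
    - [-2.62,0.41,0,0,25]
    - [-2.62,0.41,0,0,25]
    - [-2.62,0.41,0,0,25]
    - [-2.62,0.41,0,0,25]
    - [-2.62,0.41,0,0,25]
    - [-2.62,0.41,0,0,25]
    - [-2.62,0.41,0,0,25]
    - [-2.62,0.41,0,0,25]
    - [-2.62,0.41,0,0,25]
    - [-2.62,0.41,0,0,25]
    - [-2.62,0.41,0,0,25]
    - [-2.62,0.41,0,0,25]
    - [-2.62,0.41,0,0,25]
    - [-2.62,0.41,0,0,25]
    - [-1.3,0.2,0,0,25]

```text
time_s: 37.0
ee_pos: [0.5922, -0.2288, 0.1164]
ee_rot: [0.777, 0.63, -0.0, -0.0]
contact_force: [0.6, 0.3, -2.3]
finger_gap: 0.38
```

Emit:
servo_tool:
  deltas:
    - [0,0,0,0,25]
    - [0,0,0,0,25]
    - [0,0,0,0,25]

```text
time_s: 37.3
ee_pos: [0.5934, -0.2253, 0.1171]
ee_rot: [0.776, 0.63, -0.0, -0.0]
contact_force: [-0.2, 0.8, -2.4]
finger_gap: 0.38
```

```bash
python3 - <<'E'
from h import *
from cell import arm
go(.593,-.2275,.0333,-12)
m=arm.camera_model('wrist');p,d=arm.capture('wrist');cv2.imwrite('pics/w11.png',np.clip(p*1.3,0,255).astype('uint8'))
E
```

```text
t 37.3 pos [ 0.5934 -0.2253  0.1171] yaw -11.9 gap 0.38 F [-0.2  0.8 -2.4]
turn first (rad) 0.002 then cm xyz [-0.23  0.01  8.38]
```

View pics/w11.png

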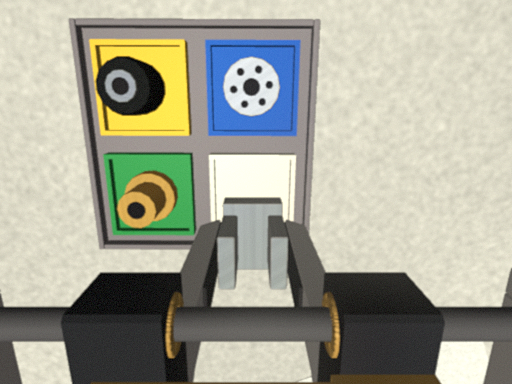

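The fork is held over white and aligned with the pocket. The three others stand in their pockets.

Emit:
servo_tool:
  deltas:
    - [-0.2,0,1,0,25]
    - [0,0,2,0,25]
    - [0,0,2,0,25]
    - [0,0,1.5,0,25]
    - [0,0,0.8,0,25]
    - [0,0,0.4,0,25]
    - [0,0,0.2,0,25]
    - [0,0,0.1,0,25]
    - [0,0,0.1,0,25]
    - [0,0,0,0,25]
    - [0,0,0,0,25]

```text
time_s: 38.45
ee_pos: [0.593, -0.2284, 0.0365]
ee_rot: [0.777, 0.629, 0.0, 0.0]
contact_force: [0.1, 0.7, -1.7]
finger_gap: 0.38
```

Emit:
servo_tool:
  deltas:
    - [0,0,0.1,0,25]
    - [0,0,0.05,0,25]
    - [0,0,0.05,0,25]
    - [0,0,0,0,25]
    - [0,0,0,0,25]

```text
time_s: 38.95
ee_pos: [0.5929, -0.2283, 0.0341]
ee_rot: [0.777, 0.629, -0.0, -0.0]
contact_force: [1.0, 0.2, -2.4]
finger_gap: 0.378
```

Emit:
servo_tool:
  deltas:
    - [0,0,0.05,0,25]
    - [0,0,0.05,0,25]
    - [0,0,0,0,25]
    - [0,0,0,0,25]

```text
time_s: 39.35
ee_pos: [0.593, -0.2283, 0.0333]
ee_rot: [0.777, 0.63, 0.0, 0.0]
contact_force: [-1.6, 0.7, 0.2]
finger_gap: 0.382
```

Emit:
servo_tool:
  deltas:
    - [0,0,0.03,0,25]
    - [0,0,0,0,25]
    - [0,0,0,0,25]

```text
time_s: 39.65
ee_pos: [0.593, -0.2284, 0.0333]
ee_rot: [0.777, 0.63, 0.0, 0.0]
contact_force: [-3.2, 0.8, 4.4]
finger_gap: 0.384
```

Emit:
servo_tool:
  deltas:
    - [0,0,0,0,45]
    - [0,0,0,0,60]
    - [0,0,0,0,65]
    - [0,0,0,0,65]
    - [0,0,-0.5,0,65]
    - [0,0,-1.5,0,65]
    - [0,0,-2,0,65]
    - [0,0,-2,0,65]
    - [0,0,-3,0,65]
    - [0,0,-3,0,65]
    - [1.5,0,-2,0,65]
    - [2,0,0,0,65]
    - [2,0,0,0,65]
    - [2,0,0,0,65]
    - [2,0,0,0,65]
    - [2,0,0,0,65]
    - [2,0,0,0,65]
    - [1,0,0,0,65]
    - [0,0,0,0,65]
    - [0,0,0,0,65]

```text
time_s: 41.65
ee_pos: [0.623, -0.087, 0.1733]
ee_rot: [0.777, 0.629, 0.0, 0.0]
contact_force: [0.4, -0.3, 0.7]
finger_gap: 0.648
```

```bash
python3 - <<'E'
from h import *
from cell import arm
go(.6,0,.2)
ims=[]
for n in('top','scene','wrist'):
    m=arm.camera_model(n);p,d=arm.capture(n);pickle.dump((p,d,m),open(n+'9.pkl','wb'));cv2.imwrite(f'pics/{n}9.png',np.clip(p*1.3,0,255).astype('uint8'))
p,d,m=load('top9');a=p[125:295,125:405];cv2.imwrite('pics/c9.png',cv2.resize(np.clip(a*1.5,0,255).astype('uint8'),None,fx=2.8,fy=2.8,interpolation=2))
p,d,m=load('scene9');a=p[90:330,120:380];cv2.imwrite('pics/s9.png',cv2.resize(np.clip(a*1.4,0,255).astype('uint8'),None,fx=2.4,fy=2.4,interpolation=2))
E
```

```text
t 41.65 pos [ 0.623  -0.087   0.1733] yaw -12.0 gap 0.648 F [ 0.4 -0.3  0.7]
turn first (rad) -0.0 then cm xyz [ 8.04 -4.05 -2.67]
```

View pics/c9.png

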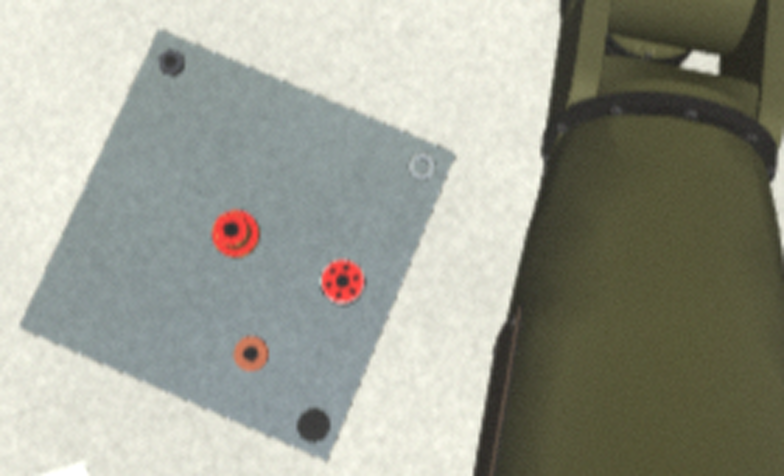

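View pics/s9.png

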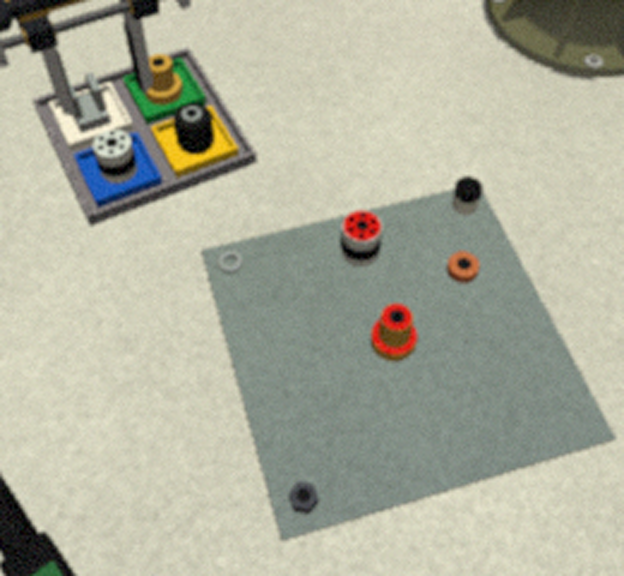

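View pics/wrist9.png

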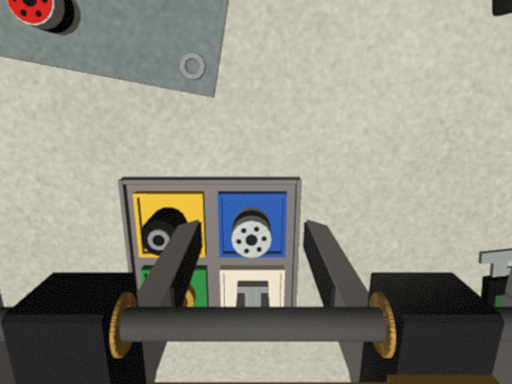

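All four parts are in their pockets and the rejects are still in place. I'll back the arm off for one clear top view before handing in.

Emit:
servo_tool:
  deltas:
    - [1.5,0,0,0,65]
    - [3,0,0,0,65]
    - [3,0,0,0,65]
    - [3,0,0,0,65]
    - [3,0,0,0,65]
    - [3,0,0,0,65]
    - [3,0,0,0,65]
    - [3,0,0,0,65]
    - [3,0,0,0,65]
    - [3,0,0,0,65]
    - [1.5,0,0,0,65]
    - [0,0,0,0,65]
    - [0,0,0,0,65]
    - [0,0,0,0,65]

```text
time_s: 43.2
ee_pos: [0.6853, 0.2056, 0.173]
ee_rot: [0.777, 0.629, -0.0, 0.0]
contact_force: [0.6, 0.9, 0.6]
finger_gap: 0.65
```

```bash
python3 - <<'E'
from h import *
from cell import arm
m=arm.camera_model('top');p,d=arm.capture('top')
a=p[145:245,305:405];cv2.imwrite('pics/c10.png',cv2.resize(np.clip(a*1.5,0,255).astype('uint8'),None,fx=5,fy=5,interpolation=2))
for n,x,y,h in [('piston',.6112,-.1402,.053),('guide flange',.5044,-.2098,.023),('bush',.5226,-.1209,.055),('fork',.593,-.2284,.023)]:
    u,v=proj(m,(x,y,h));u,v=int(round(u)),int(round(v))
    pts=np.array([dep(m,d,i,j) for j in range(v-14,v+15) for i in range(u-14,u+15)]);k=pts[(pts[:,2]>.035)&(pts[:,2]<.07)]
    print(n,'top z',np.percentile(k[:,2],[50,90]).round(4),'median xy',np.median(k,0)[:2].round(4))
E
```

```text
piston top z [0.0531 0.0555] median xy [ 0.6076 -0.135 ]
guide flange top z [0.0546 0.0574] median xy [ 0.5041 -0.2046]
bush top z [0.0516 0.056 ] median xy [ 0.5204 -0.1157]
fork top z [0.0543 0.058 ] median xy [ 0.5916 -0.2263]
```

View pics/c10.png

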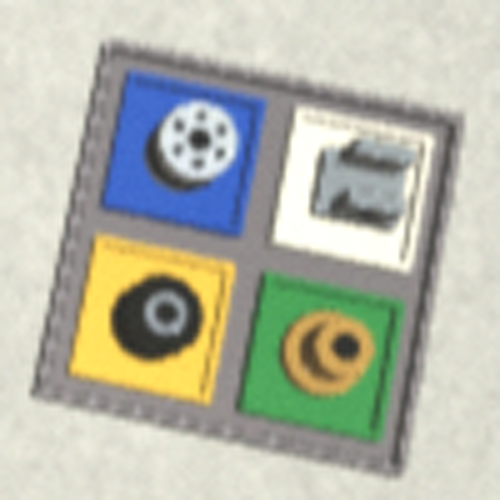

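Top heights are about 0.053, 0.055, 0.055 and 0.054–0.056 m, which matches parts standing flat on the 9 mm floors. All four are upright inside their pockets.

```bash
python3 -c "
from cell import arm
print(arm.job_done())"
```

```text
the job is handed in; nothing more can be done
None
```

The kit is in the caddy and the job was handed in at about 43 s. I placed the piston in blue, the rod guide in green, the bush in yellow and the fork in white, in that order. Each part was lowered in steps of 1 mm or less until the wrist force showed light contact (about 4–7 N), then released.

- **Placement:** The last top view shows all four parts upright inside their pockets. Their measured top heights of about 53–56 mm match parts standing flat on the pocket floors.
- **Rejects:** Both red rejects stand where they were.
- **Robot:** The arm was well clear of everything at hand-in, with the gripper empty.
- **Disagreement:** Early on, the pocket centres from the top view's caddy outline and from the wrist camera differed by about 2–3 mm. I used values in between, well inside the pocket clearance. No check failed.

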